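# Inch the stitcher over its drive stroke

### The arm

A 6-joint arm with a two-finger parallel gripper is mounted at the origin on the work surface. World frame = base frame: x ahead of the robot, y to its left, z up, the work surface at z = 0. Lengths are in m, angles in rad, forces in N, time in s.
With the tool pointing down it reaches from about 0.3 to 0.775 m from the base axis. Payload 14.6 kg.
Tool frame: the origin (TCP) lies at the very end of the fingers, on their centre line; the grasp point (between the pads) lies ctrl.tcp_to_grasp behind it (ctrl.tcp_to_grasp is the distance from the TCP to the grasp point, in m); x points along the fingers, y is the direction in which the jaws open and shut, and the axes are right-handed (so a half turn about x gives the same grasp; the last joint's range is limited). The gripper opens to 94 mm and grips with 3 to 60 N. Pads are 16 mm wide; open, the fingers measure 119 mm over their backs; the gripper's body (75 mm by 177 mm) begins 78 mm behind the grasp point.
Start: joints at [-1.224, 0.3, 1.521, -0, 1.321, -0.067], TCP at [0.221, -0.504, 0.205] pointing down, gripper open.
Joint ranges: [-3.03, 3.03], [-0.79, 2.21], [0.23, 2.52], [-1.04, 4.18], [0, 3.07], [-2.55, 2.55]. Speed limits (rad/s): [2.22, 2.22, 2.57, 3.14, 3.14, 3.14].

### API

Orientations are given as [roll, pitch, yaw] about the fixed x, y, z axes, in that order (R = Rz(yaw) Ry(pitch) Rx(roll)).
In Python, from station import ctrl gives the robot as it stands.
- The arm moves only by the tool play_rows, never from a script. Its argument "increments" is a list that holds one entry, the list of rows, each a list of 5 numbers: the closure in counts, from 0 (fully open) to 255 (shut), then the shift along the tool's x, y, z in cm, then the turn about the tool's x in degrees. A call has 1 to 12 rows; each row shifts and turns the commanded pose from where the row before left it, along the tool's axes as they then stand; what a row does not reach is not made up. A row lasts 1/12 s, in which the tool goes at most 41.7 mm and 7.16 degrees, less where a joint would pass 70% of its speed; a pose out of reach is approached as far as the arm can. A call is refused whole if a number of a shift passes 4.17 or a number of a turn 7.16, either way. A call with a gripper value outside its range is refused whole. The fingers move at their own pace and stop on an object; "newtons" is the grip in N (left out, the last holds). Time passes only in rows, so rows that do not move let the fingers close. It gives the time, the measured TCP pose, the force and the opening at its end, in the units of the state.
- ctrl.get_obs(): the state, without advancing time (a new reading comes with each control period).
- ctrl.camera(name): name is "side" or "top" or "wrist"; returns the picture (400x640x3 uint8, red, green, blue); there is no depth.
- ctrl.calibration(name): a dict with "fx", "fy", "cx", "cy" (pixels), "rvec" (rotation vector, rad) and "tvec" (3), from world to camera coordinates, as OpenCV has them; the wrist camera has in their place "T_tool_cam" (4x4, takes a point from camera to tool coordinates, whose origin is the TCP and whose axes are the tool frame's). Camera axes: x right, y down, z forward; pixel columns grow to the right and rows downward; lengths in m; the calibration is good to about 2 mm. The wrist camera is an equidistant fisheye: a pixel r from the principal point sees the ray r / f radians off the axis. A picture is of the moment at which its call begins: read the wrist's pose just before it. calibration takes no time and is no camera call.
- ctrl.hand_in(): hands the job in, once; it reports no verdict.
The state is a dict: "time_s": time; "qpos": joint angles; "joint_vel": joint speeds; "tau": joint torques, N m; "ee_pos": TCP position; "eef_rot": TCP orientation; "force": force on the tool from outside, world axes, zero at the start; "moment": the same for the moment, N m; "grip_width": finger opening in m.
Only numpy, scipy, OpenCV 4.12 (cv2) and the standard library are available. Lean on these libraries where they do the work, as an engineer would, in place of code of your own. Each camera call takes 0.05 s, during which the arm holds its last target.

### The job

Push the booklet that lies on the bench stitcher's platen fully home, square against the back fence under the stitching jaw. Then turn the inching wheel clockwise (seen from above) by its red knob, as far as needed, through its one hard point, and stop just past it: as soon as the stiffness has gone and the wheel stays by itself, no more than about 30 degrees after the hardest spot and never beyond. Let go, and leave the paper stack, the tape roll and the glue bottle where they are.

Things in the scene. Friction and masses are not known exactly. Their poses are not given: they have to be found in the camera images.
- machine: Blue and grey bench stitcher, fixed, base 300 (x) x 370 (y) x 30 mm. Origin on the table under its middle; x points to its back, away from its open front; y to the wheel's side. Right (y about -70 mm): aluminium platen, top 50 mm over the table, x -125 to +65 mm, 210 wide. Left (y +110 mm): blue gearbox, top 115 mm, under the wheel. Nothing outside shows where the hard point is.
- fence (a point): Middle of the back fence's face at platen level (50 mm over the table), axes as the machine's. The fence is a steel bar along y, 200 mm long, 20 mm high. At its middle a blue arm (55 mm wide, top 125 mm over the table) overhangs it by 35 mm, with a steel jaw below whose underside is 28 mm above the platen.
- booklet: Loose booklet, a stiff white slab 85 (x) x 160 (y) x 12 mm with a grey panel on its cover and a blue band along its spine, about 0.15 kg, flat on the platen 20 to 40 mm short of the fence and up to 7 degrees askew. Origin: centre of its underside; x points to its spine edge, facing the fence. Pushed at the middle of its near edge it slides to the fence; press on until it is square.
- spine (a point): Middle of the booklet's spine edge at its underside, axes as the booklet's; it comes to the fence point when the booklet is home (the fence stops it).
- hub (a point): Point on the wheel's vertical axis at the height of the wheel's upper face (150 mm over the table), axes as the machine's.
- wheel: Horizontal steel inching wheel, a disc 160 mm across, 15 mm thick, on the vertical axis through the hub; its x axis points from the hub to the knob, z up. It turns endlessly with light drag (1 to 2 N at the knob) and stays where left, except near its one hard point, where a hidden spring cam pushes back.
- knob (a point): Middle of the red cylindrical knob on the wheel, 58 mm from the axis: 26 mm diameter, 40 mm tall, 8 to 48 mm above the wheel's upper face (this point 27 mm above it, 177 mm over the table). It spins freely on its pin, so it can be held at a fixed tool orientation all round the circle. It starts anywhere round the wheel.
- stroke (a joint): Travel of the hidden drive plunger: 0 at the hardest spot, 0.000005 m per rad of wheel past it, negative before; a hundred times below its reading noise, so feel instead. The hard point comes after 40 to 185 degrees of clockwise turning: the push at the knob rises by some 8 to 13 N within 11 degrees, then falls away over the next 14; let go before that and the wheel springs back.
- stack: Bystander: loose white block of paper, 85 x 160 x 60 mm, on the table to the right of the machine. Origin: centre of its underside.
- tape: Bystander: loose roll of clear tape standing on its flat side, 90 mm diameter, 50 mm tall, on the table to the left of the machine. Origin: centre of its underside.
- glue: Bystander: loose white glue bottle with an orange cap, 52 mm diameter, 130 mm tall, to the left of the machine at the back. Origin: centre of its underside.
There are look-alikes about, which are no part of the job. Of the things that look like the booklet, the larger one is meant.

How it is judged:
On the way, in this order (a step that is already met when the one before it is completed fails the run):
1. the booklet is home and square against the fence (x of spine in the frame of fence above -0.004 m and angle between the x axis of booklet and the x axis of machine, either way round below 0.05 rad and y of spine in the frame of fence between -0.035 and 0.035 m), for 0.2 s.
2. the wheel is past its hardest spot (value of joint stroke above 5e-07 m), for 0.2 s.
At the end, for the whole second after the job is handed in: The booklet lies within 4 mm of the fence, square to it within 0.05 rad and within 35 mm of its middle; the wheel rests between 6 and 34 degrees (0.1 and 0.6 rad) past its hardest spot (all of step 1 and value of joint stroke between 5e-07 and 3e-06 m and angular speed of wheel below 0.2 rad/s); the robot touches nothing.
It fails at once if the wheel is turned more than 34 degrees (0.6 rad) past its hardest spot (value of joint stroke above 3e-06 m).
It fails at once if the paper stack is moved more than 3 cm (distance of stack from where it was at the start of the episode above 0.03 m).
It fails at once if the tape roll is moved more than 3 cm (distance of tape from where it was at the start of the episode above 0.03 m).
It fails at once if the glue bottle is moved more than 3 cm (distance of glue from where it was at the start of the episode above 0.03 m).
It also fails if it takes over 72 s, if anything falls off the work surface, if the arm or the gripper's body presses on something with over 40 N, if the wrist force passes 120 N, or if a joint passes its speed limit or range.

## Working session

There is one attempt and no reset: what is moved stays moved. The work goes in short steps, Python scripts to look and compute and a tool call to move; the robot and the scene stay as the last step left them, time stands still between calls to the robot, and variables do not carry over. Pictures are saved under pics/ and viewed, and the job is handed in when it is done.

Besides the shell and the picture viewer there is one more tool, called after "Emit:" by a JSON object that holds its "op" and its "data". play_rows: Moves the arm, as the interface text tells. Its arguments: {"type":"object","properties":{"increments":{"type":"array"},"newtons":{"type":"number"}},"required":["increments"]}

```bash
ls; mkdir -p pics
python3 - <<'E'
from station import ctrl
import cv2
print(ctrl.get_obs(), ctrl.tcp_to_grasp)
for n in ["side","top","wrist"]:
    cv2.imwrite(f"pics/{n}0.png",ctrl.camera(n)[:,:,::-1]); print(n,ctrl.calibration(n))
E
```

```text
pics
{'time_s': 0.0, 'qpos': array([-1.22359955e+00,  3.00437259e-01,  1.52159423e+00, -5.34429418e-06,
        1.32067350e+00, -6.65879616e-02]), 'joint_vel': array([ 0.0009637 ,  0.00029193, -0.0006195 , -0.00057706, -0.0001191 ,
       -0.00084937]), 'tau': array([ 9.95276991e-05, -5.31810737e+01, -3.52738774e+01,  7.08598411e-02,
        2.44068395e-02, -1.11511808e-04]), 'ee_pos': array([ 0.22105569, -0.50333612,  0.20489933]), 'eef_rot': array([-1.63273058,  1.56968398,  1.92264814]), 'force': array([-0.08372398, -0.29634845,  0.05998443]), 'moment': array([ 0.01913361, -0.03556952, -0.01404684]), 'grip_width': 0.09397461427938873} 0.0188
side {'fx': 394.90052246486164, 'fy': 394.90052246486164, 'cx': 320.730509612211, 'cy': 199.83119435159472, 'rvec': array([ 0.60854343, -2.60969954,  1.19593933]), 'tvec': array([0.50674863, 0.23543009, 1.03491618])}
top {'fx': 420.3464750150382, 'fy': 420.3464750150382, 'cx': 316.678536854315, 'cy': 196.05011924784046, 'rvec': array([ 2.18012735, -2.17941861,  0.08869066]), 'tvec': array([0.00884752, 0.56125709, 1.13793266])}
wrist {'fx': 309.70691628693146, 'fy': 309.70691628693146, 'cx': 315.3286906600346, 'cy': 200.86402854881547, 'T_tool_cam': array([[-1.54562431e-03, -2.73448391e-01,  9.61885434e-01,
        -1.78504815e-01],
       [ 9.99998737e-01, -7.78798435e-04,  1.38546768e-03,
         1.40764082e-04],
       [ 3.70260962e-04,  9.61886361e-01,  2.73449250e-01,
        -7.94898818e-02],
       [ 0.00000000e+00,  0.00000000e+00,  0.00000000e+00,
         1.00000000e+00]])}
```

View pics/top0.png

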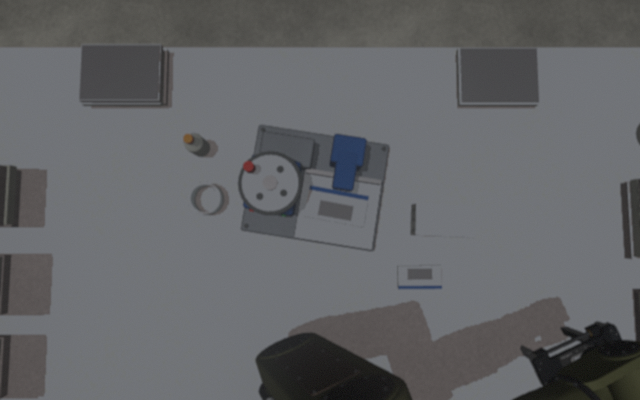

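View pics/side0.png

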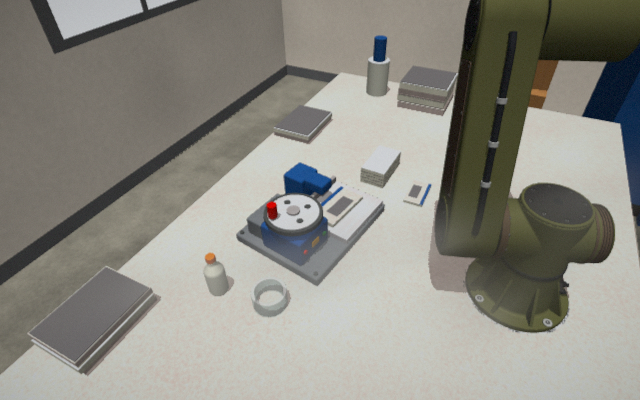

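View pics/wrist0.png

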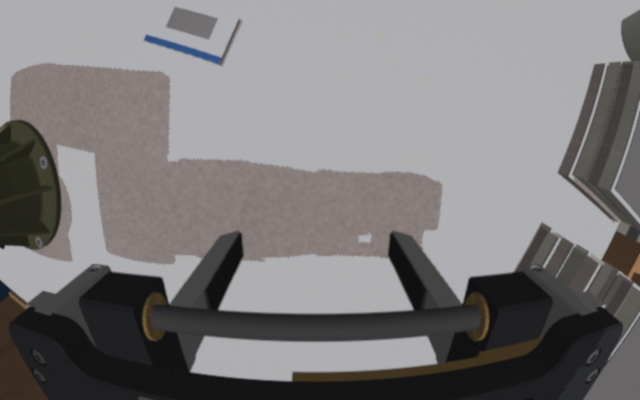

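```bash
cat > h.py <<'E'
import numpy as np, cv2
from station import ctrl
def crop(n,u0,v0,u1,v1,s,fn):
    im=ctrl.camera(n)[v0:v1,u0:u1,::-1]
    im=np.clip(im.astype(float)*1.5,0,255).astype(np.uint8)
    cv2.imwrite(fn,cv2.resize(im,None,fx=s,fy=s,interpolation=cv2.INTER_CUBIC))
def ray(n,u,v):
    c=ctrl.calibration(n); R=cv2.Rodrigues(c["rvec"])[0]
    d=R.T@np.array([(u-c["cx"])/c["fx"],(v-c["cy"])/c["fy"],1]); return -R.T@c["tvec"],d
def atz(n,u,v,z):
    o,d=ray(n,u,v); return o+d*(z-o[2])/d[2]
def proj(n,P):
    c=ctrl.calibration(n); K=np.array([[c["fx"],0,c["cx"]],[0,c["fy"],c["cy"]],[0,0,1]])
    return cv2.projectPoints(np.asarray(P,float).reshape(-1,3),c["rvec"],c["tvec"],K,None)[0][:,0]
def wproj(P,T=None):
    c=ctrl.calibration("wrist"); o=ctrl.get_obs()
    from scipy.spatial.transform import Rotation as Ro
    R=Ro.from_euler('xyz',o["eef_rot"]).as_matrix()
    Tc=c["T_tool_cam"]; p=(np.asarray(P,float).reshape(-1,3)-o["ee_pos"])@R
    q=(p-Tc[:3,3])@Tc[:3,:3]
    th=np.arctan2(np.hypot(q[:,0],q[:,1]),q[:,2]); ph=np.arctan2(q[:,1],q[:,0])
    return np.c_[c["cx"]+c["fx"]*th*np.cos(ph),c["cy"]+c["fy"]*th*np.sin(ph)]
E
python3 - <<'E'
from h import *
crop("top",230,115,400,255,4.5,"pics/topc0.png")
crop("side",230,155,400,290,4.5,"pics/sidec0.png")
o=ctrl.get_obs()
from scipy.spatial.transform import Rotation as Ro
print(Ro.from_euler('xyz',o["eef_rot"]).as_matrix().round(3))
E
```

```text
[[-0.     0.402 -0.916]
 [ 0.001 -0.916 -0.402]
 [-1.    -0.001 -0.   ]]
```

View pics/topc0.png

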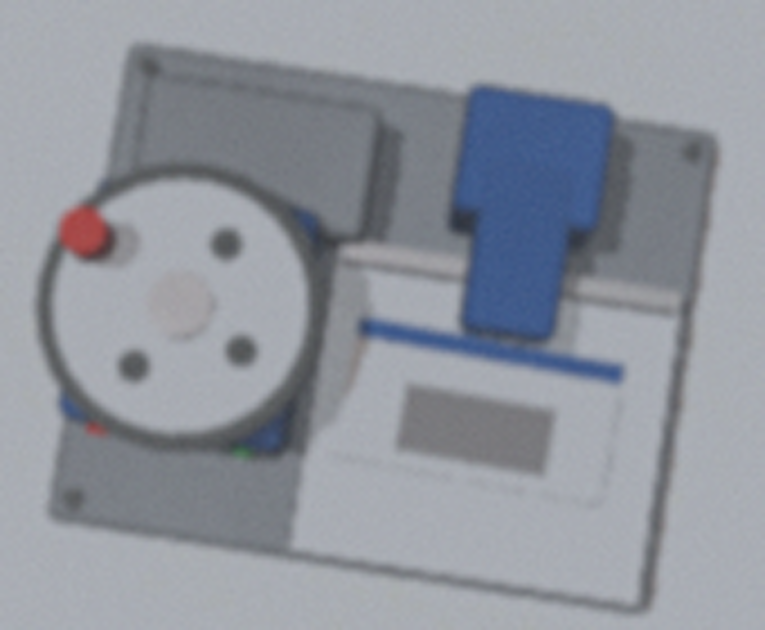

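View pics/sidec0.png

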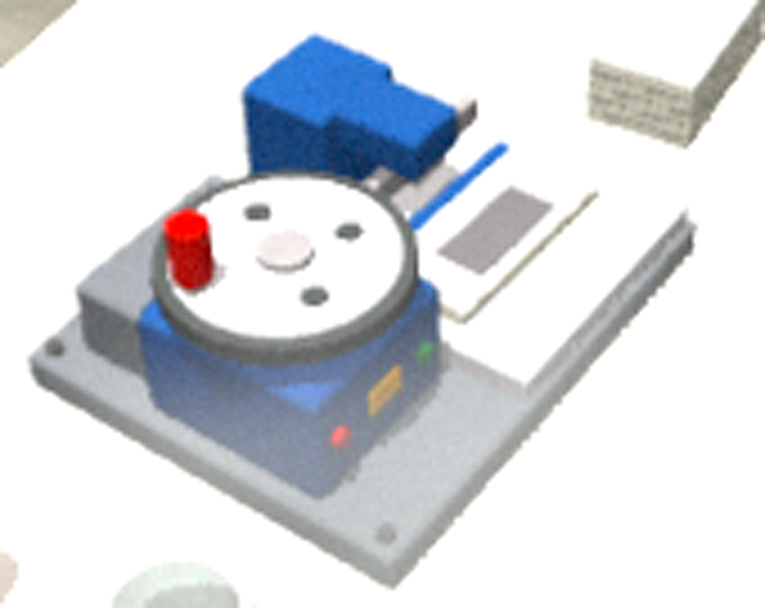

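Run:
```python
from h import *
from scipy.optimize import least_squares
f=lambda a:(230+a[0]/4.5,115+a[1]/4.5)
g=lambda a:(230+a[0]/4.5,155+a[1]/4.5)
C={'BL':(133,45),'BR':(717,133),'FR':(648,612),'FL':(50,518)}
W={k:atz("top",*f(v),.03) for k,v in C.items()}
for k in W: print(k,W[k].round(4))
print('side FL',atz("side",*g((393,585)),.03 -.0).round(4))
for a,b in (('BL','BR'),('FL','FR'),('BL','FL'),('BR','FR')):
    d=W[a]-W[b]; print(a,b,np.hypot(*d[:2]).round(4),np.degrees(np.arctan2(d[1],d[0])).round(2))
ctr=sum(W.values())/4; print('ctr',ctr)
hub=atz("top",*f((181,303)),.150);print('hub',hub, 'side',atz("side",*g((286,251)),.150))
kt=atz("top",*f((85,231)),.198);print('knobtop',kt,np.hypot(*(kt-hub)[:2]), 'side',atz("side",*g((187,222)),.198))
for nm,p,z in [('spineL',(362,321),.062),('spineR',(623,368),.062),('nearR',(603,505),.062),('nearL',(328,457),.062),('panel',(475,428),.062),('armL',(466,328),.125),('armR',(552,335),.125),('fenceL',(340,262),.05),('fenceR',(680,310),.05),('platFL',(292,547),.05),('platFR',(645,608),.05)]:
    print(nm,atz("top",*f(p),z).round(4))
print('glue',atz("top",189,139,.13),'tape',atz("top",210,199,.05))
```

```text
BL [0.759  0.1681 0.03  ]
BR [ 0.704  -0.1923  0.03  ]
FR [ 0.411  -0.1467  0.03  ]
FL [0.4674 0.215  0.03  ]
side FL [0.4596 0.2327 0.03  ]
BL BR 0.3646 81.32
FL FR 0.3661 81.13
BL FL 0.2953 -9.15
BR FR 0.2965 -8.86
ctr [0.58535204 0.01102155 0.03      ]
hub [0.58476072 0.12352517 0.15      ] side [0.58426988 0.12303525 0.15      ]
knobtop [0.61718836 0.16882184 0.198     ] 0.055707633820314115 side [0.61815968 0.17100825 0.198     ]
spineL [0.5841 0.0257 0.062 ]
spineR [ 0.5562 -0.1291  0.062 ]
nearR [ 0.4752 -0.1165  0.062 ]
nearL [0.5034 0.0457 0.062 ]
panel [ 0.5205 -0.0412  0.062 ]
armL [ 0.5736 -0.0335  0.125 ]
armR [ 0.5697 -0.0817  0.125 ]
fenceL [0.6211 0.0392 0.05  ]
fenceR [ 0.5921 -0.1651  0.05  ]
platFL [0.4503 0.0673 0.05  ]
platFR [ 0.4143 -0.1422  0.05  ]
glue [0.69744936 0.33259654 0.13      ] tape [0.55097002 0.29655328 0.05      ]
```

The booklet on the platen (panel at top px 336,210) fits the description. The other look-alike (top px 420,275) is clearly smaller and lies on the table, so it is not the one meant. In the crops, the knob is at top px (249,166) and the hub at (270,182). The base measures 365x296 mm, close to the 370x300 given, and knob to hub comes out at 56 mm against 58.

I'll turn the tool to the machine's yaw (about -9°) and travel.

Emit:
{"op": "play_rows", "data": {"increments": [[[0,0,0,0,6.6],[0,0,0,0,6.6],[0,0,0,0,6.6],[0,0,0,0,6.6],[0,0,0,0,6.3],[0,0,-3.6,-1.15,0],[0,0,-3.6,-1.15,0],[0,0,-3.6,-1.15,0],[0,0,-3.6,-1.15,0],[0,0,-3.6,-1.15,0],[0,0,-3.6,-1.15,0],[0,0,-3.6,-1.15,0]]], "newtons": 40}}

```text
time_s: 1.25
ee_pos: [0.3404, -0.2655, 0.2055]
eef_rot: [2.678, 1.57, -0.621]
force: [1.2, -1.0, 0.3]
grip_width: 0.0942
```

Emit:
{"op": "play_rows", "data": {"increments": [[[0,0,-3.6,-1.15,0],[0,0,-3.6,-1.15,0],[0,0,-3.6,-1.15,0],[0,0,-3.6,-1.15,0],[0,0,-3.6,-1.15,0],[0,0,-3.6,-1.15,0],[0,0,-3.0,-1.15,0],[0,0,0,0,0],[0,0,0,0,0]]]}}

```text
time_s: 2.0
ee_pos: [0.4582, -0.0357, 0.2052]
eef_rot: [0.017, 1.57, 3.005]
force: [0.2, -0.6, 0.5]
grip_width: 0.0941
```

```bash
cat >> h.py <<'E'
MO=np.array([.5853,.011]); A=np.radians(-8.95)
ex=np.array([np.cos(A),np.sin(A)]); ey=np.array([-np.sin(A),np.cos(A)])
def m2w(mx,my,z): return np.r_[MO+mx*ex+my*ey,z]
def w2m(p): d=np.asarray(p)[:2]-MO; return np.array([d@ex,d@ey])
def st():
    from scipy.spatial.transform import Rotation as Ro
    o=ctrl.get_obs(); R=Ro.from_euler('xyz',o["eef_rot"]).as_matrix()
    y=R[:,1]; print("t",round(o["time_s"],2),"tcp",o["ee_pos"].round(4),"m",w2m(o["ee_pos"]).round(4),"yawerr deg",round(np.degrees(np.arctan2(-y@np.r_[ex,0],-y@np.r_[ey,0])),2),"F m",(o["force"][:2]@ex).round(2),(o["force"][:2]@ey).round(2),o["force"][2].round(2),"w",o["grip_width"].round(4))
E
python3 - <<'E'
from h import *
st()
crop("top",230,115,430,265,4,"pics/topc1.png")
cv2.imwrite("pics/wrist1.png",ctrl.camera("wrist")[:,:,::-1])
print(wproj([m2w(.03,-.07,.05),m2w(-.0878,-.0614,.062),m2w(.03,.03,.05),m2w(.03,-.17,.05),m2w(.03,.03,.07),m2w(.03,-.17,.07)]).round(1))
E
```

```text
Traceback (most recent call last):
  File "h.py", line 30, in st
    y=R[:,1]; print("t",round(o["time_s"],2),"tcp",o["ee_pos"].round(4),"m",w2m(o["ee_pos"]).round(4),"yawerr deg",round(np.degrees(np.arctan2(-y@np.r_[ex,0],-y@np.r_[ey,0])),2),"F m",(o["force"][:2]@ex).round(2),(o["force"][:2]@ey).round(2),o["force"][2].round(2),"w",o["grip_width"].round(4))
                                                                                                                                                                                                                                                                             ^^^^^^^^^^^^^^^^^^^^^
AttributeError: 'float' object has no attribute 'round'
```

```bash
sed -i 's/o\["grip_width"\].round(4)/round(float(o["grip_width"]),4)/' h.py
python3 - <<'E'
from h import *
st()
cv2.imwrite("pics/wrist1.png",ctrl.camera("wrist")[:,:,::-1])
print(wproj([m2w(.03,-.07,.05),m2w(-.0878,-.0614,.062),m2w(.03,.03,.05),m2w(.03,-.17,.05),m2w(.03,.03,.07),m2w(.03,-.17,.07)]).round(1))
E
```

```text
t 2.0 tcp [ 0.4582 -0.0357  0.2052] m [-0.1183 -0.0659] yawerr deg -0.12 F m 0.33 -0.6 0.52 w 0.0941
[[317.6  52.2]
 [309.4 162. ]
 [225.6  56.2]
 [409.2  56.6]
 [220.3  52.9]
 [414.8  53.4]]
```

View pics/wrist1.png

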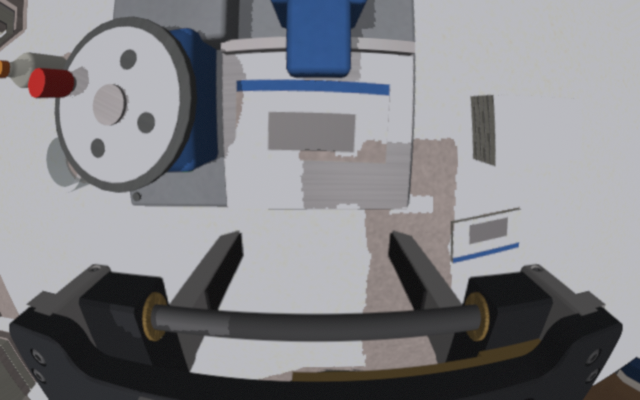

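Wrist view: booklet on the platen with its spine band at rows 80–93, nearly square. The fence foot is at row ~51, close to the prediction for mx ≈ 0.03. The platen's front edge is at row 207. Descending in front of the near edge.

Emit:
{"op": "play_rows", "data": {"increments": [[[0,3.5,0.1,0,0],[0,3.5,0.1,0,0],[0,3.5,0,0,0],[0,3,0,0,0],[0,1,0,0,0],[0,0.5,0,0,0],[0,0,0,0,0],[0,0,0,0,0]]]}}

```text
time_s: 2.72
ee_pos: [0.4585, -0.0393, 0.0569]
eef_rot: [3.127, 1.569, -0.173]
force: [0.5, -0.2, 0.8]
grip_width: 0.0937
```

Run:
```python
from h import *
st()
```

```text
t 2.72 tcp [ 0.4585 -0.0393  0.0569] m [-0.1175 -0.0695] yawerr deg 0.07 F m 0.5 -0.15 0.77 w 0.0937
```

Emit:
{"op": "play_rows", "data": {"increments": [[[0,0.15,0,-0.4,0],[0,0,0,-0.5,0],[0,0,0,-0.5,0],[0,0,0,-0.5,0],[0,0,0,-0.5,0],[0,0,0,-0.4,0],[0,0,0,-0.4,0],[0,0,0,-0.4,0],[0,0,0,-0.4,0],[0,0,0,-0.4,0],[0,0,0,-0.3,0],[0,0,0,0,0]]]}}

```text
time_s: 3.72
ee_pos: [0.5047, -0.0463, 0.0539]
eef_rot: [-3.116, 1.57, -0.131]
force: [-0.4, -0.1, 0.1]
grip_width: 0.0939
```

Run:
```python
from h import *
st()
cv2.imwrite("pics/wrist2.png",ctrl.camera("wrist")[:,:,::-1])
crop("top",230,115,430,265,4,"pics/topc2.png")
```

```text
t 3.72 tcp [ 0.5047 -0.0463  0.0539] m [-0.0707 -0.0691] yawerr deg 0.04 F m -0.37 -0.17 0.14 w 0.0939
```

View pics/wrist2.png

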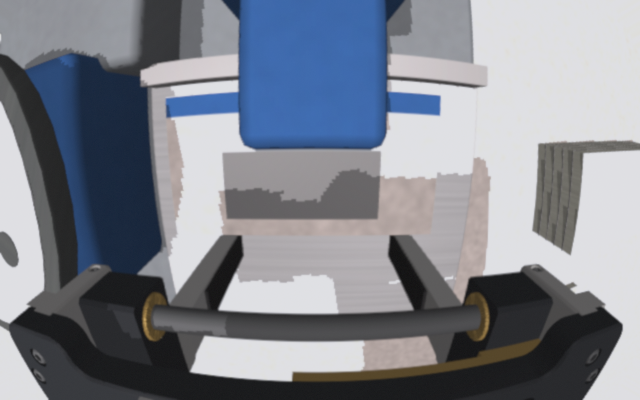

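View pics/topc2.png

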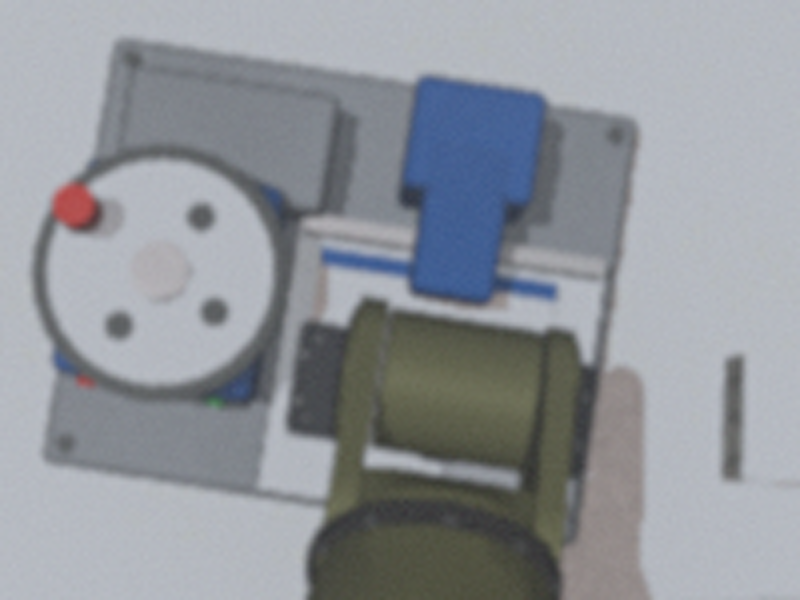

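Booklet has moved; spine band at wrist row ~104, fence foot at row ~87 — still some 10 mm short.

Emit:
{"op": "play_rows", "data": {"increments": [[[0,0,0,-0.3,0],[0,0,0,-0.3,0],[0,0,0,-0.2,0],[0,0,0,-0.2,0],[0,0,0,0,0]]]}}

```text
time_s: 4.23
ee_pos: [0.5125, -0.0475, 0.0538]
eef_rot: [-0.001, 1.566, 2.983]
force: [-14.0, 1.8, 9.1]
grip_width: 0.0938
```

Emit:
{"op": "play_rows", "data": {"increments": [[[0,0,0,-0.1,0],[0,0,0,-0.1,0],[0,0,0,0,0]]]}}

```text
time_s: 4.48
ee_pos: [0.5127, -0.0475, 0.0537]
eef_rot: [0.011, 1.562, 2.996]
force: [-28.2, 4.6, 20.8]
grip_width: 0.0941
```

Run:
```python
from h import *
st()
im=ctrl.camera("wrist")[40:300,130:500,::-1]
cv2.imwrite("pics/wrist3.png",cv2.resize(im,None,fx=2.1,fy=2.1,interpolation=cv2.INTER_CUBIC))
```

```text
t 4.48 tcp [ 0.5127 -0.0475  0.0537] m [-0.0626 -0.0691] yawerr deg 0.03 F m -28.58 0.14 20.85 w 0.0941
```

View pics/wrist3.png

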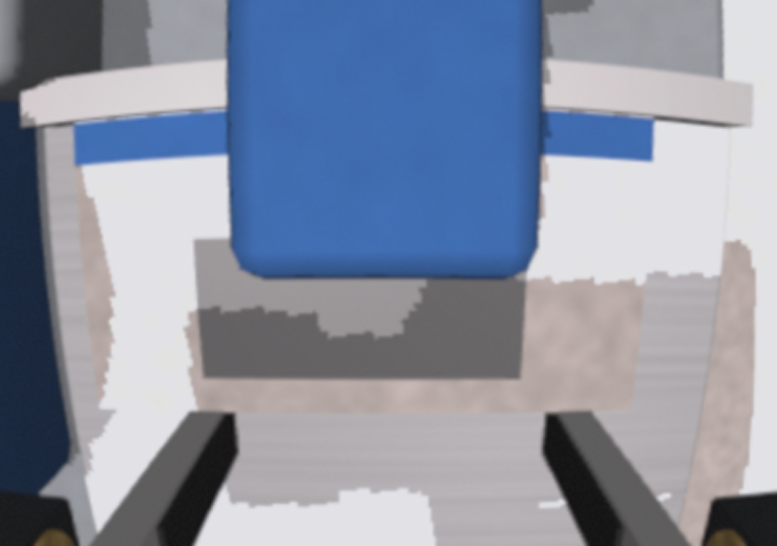

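The spine band now touches the fence all along and is square; pressed at 28 N. Backing off, rising, and moving over the knob.

Emit:
{"op": "play_rows", "data": {"increments": [[[0,0,0,0.3,0],[0,0,0,0.7,0],[0,-0.5,0,1,0],[0,-3,0,0,0],[0,-3.5,0,0,0],[0,-3.5,0,0,0],[0,-3.5,0,0,0],[0,-3.5,0,0,0],[0,-3.0,0,0,0],[0,0,-3.3,-1.25,0],[0,0,-3.3,-1.25,0],[0,0,-3.3,-1.25,0]]]}}

```text
time_s: 5.53
ee_pos: [0.5493, 0.048, 0.2597]
eef_rot: [-2.947, 1.569, 0.036]
force: [0.2, -0.9, -0.4]
grip_width: 0.0938
```

Emit:
{"op": "play_rows", "data": {"increments": [[[0,0,-3.3,-1.25,0],[0,0,-3.3,-1.25,0],[0,0,-3.3,-1.25,0],[0,0,-3.3,-1.25,0],[0,0,0,0,0],[0,0,0,0,0]]]}}

```text
time_s: 6.03
ee_pos: [0.6188, 0.1708, 0.2578]
eef_rot: [0.388, 1.57, -2.909]
force: [0.0, -0.7, 0.5]
grip_width: 0.0942
```

Run:
```python
from h import *
st()
cv2.imwrite("pics/wrist4.png",ctrl.camera("wrist")[:,:,::-1])
crop("top",230,115,430,265,4,"pics/topc4.png")
print(wproj([m2w(.0073,.1621,.198),m2w(-.0183,.1108,.15)]).round(1))
```

```text
t 6.03 tcp [0.6188 0.1708 0.2578] m [0.0083 0.1631] yawerr deg -0.08 F m 0.15 -0.72 0.46 w 0.0942
[[313.6 215.9]
 [365.4 224.6]]
```

View pics/wrist4.png

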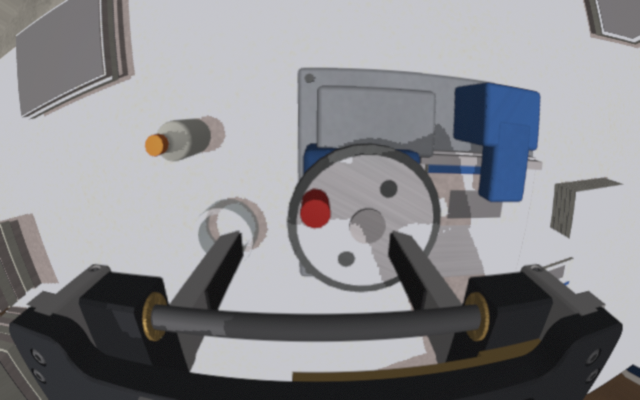

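View pics/topc4.png

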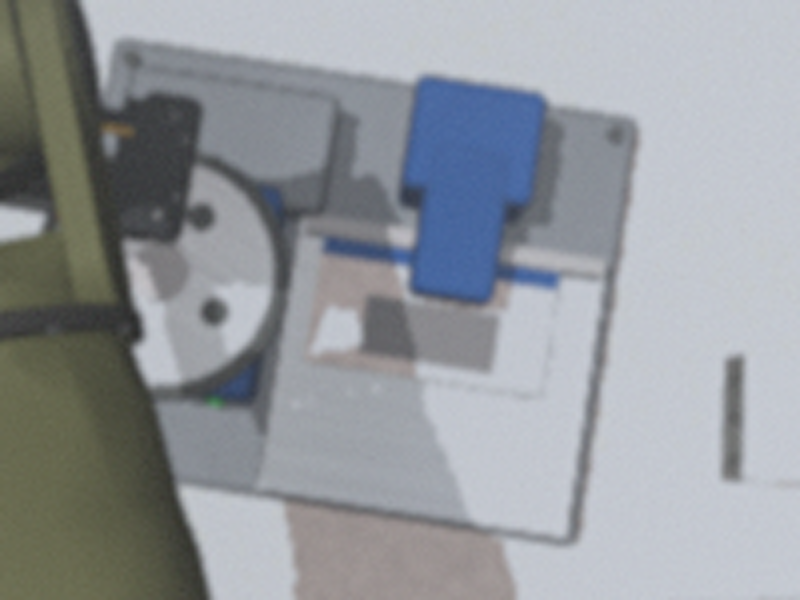

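Booklet stays home. The knob (wrist px ~315,215) is where predicted, between the fingers. Descend and grip.

Emit:
{"op": "play_rows", "data": {"increments": [[[0,3,0.1,0.05,0],[0,3,0,0.05,0],[0,2,0,0,0],[0,1.2,0,0,0],[0,0,0,0,0],[0,0,0,0,0]]]}}

```text
time_s: 6.63
ee_pos: [0.6178, 0.1682, 0.168]
eef_rot: [-2.8, 1.57, 0.184]
force: [0.3, 0.3, 1.1]
grip_width: 0.0936
```

Emit:
{"op": "play_rows", "data": {"increments": [[[120,0,0,0,0],[140,0,0,0,0],[160,0,0,0,0],[180,0,0,0,0],[200,0,0,0,0],[220,0,0,0,0],[220,0,0,0,0],[220,0,0,0,0]]], "newtons": 40}}

```text
time_s: 7.3
ee_pos: [0.6176, 0.1687, 0.167]
eef_rot: [-3.019, 1.571, -0.034]
force: [-0.8, 0.2, -0.4]
grip_width: 0.0442
```

Run:
```python
from h import *
st()
cv2.imwrite("pics/wrist5.png",ctrl.camera("wrist")[:,:,::-1])
```

```text
t 7.3 tcp [0.6176 0.1687 0.167 ] m [0.0074 0.1608] yawerr deg 0.04 F m -0.81 0.06 -0.38 w 0.0442
```

View pics/wrist5.png

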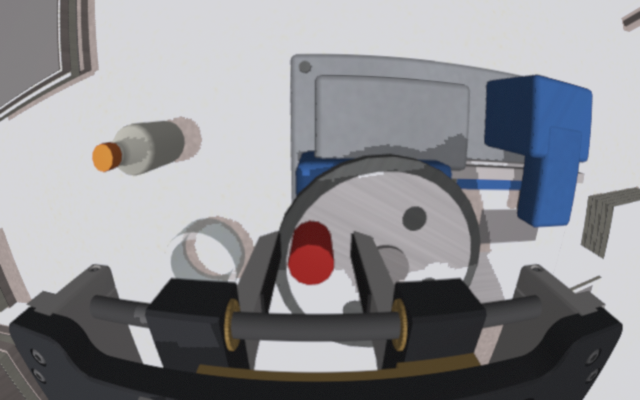

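Emit:
{"op": "play_rows", "data": {"increments": [[[220,0,0,0,0],[220,0,0,0,0],[220,0,0,0,0],[220,0,0,0,0],[220,0,0,0,0]]]}}

```text
time_s: 7.77
ee_pos: [0.6181, 0.1694, 0.1673]
eef_rot: [-2.372, 1.569, 0.613]
force: [3.1, 3.6, 0.4]
grip_width: 0.0255
```

Run:
```python
from h import *
st()
cv2.imwrite("pics/wrist6.png",ctrl.camera("wrist")[:,:,::-1])
```

```text
t 7.77 tcp [0.6181 0.1694 0.1673] m [0.0077 0.1616] yawerr deg 0.02 F m 2.53 4.02 0.4 w 0.0255
```

View pics/wrist6.png

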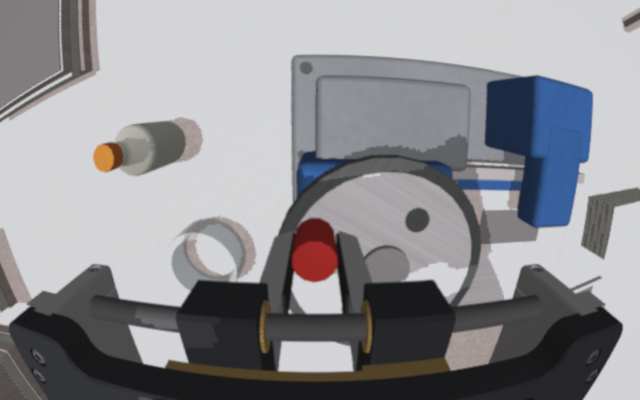

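Knob gripped (25.5 mm wide, as it should be). Next, a helper that works out the arc increments.

```bash
cat >> h.py <<'E'
C=np.array([-.0187,.1100]); RR=.058
def arc(a,b,n):
    t=np.radians(np.linspace(a,b,n+1)); P=C+RR*np.c_[np.cos(t),np.sin(t)]
    d=np.diff(P,axis=0)*100
    # rounding carried
    acc=np.zeros(2); out=[]
    tot=np.cumsum(d,axis=0)
    for q in tot:
        r=np.round(q-acc,2); acc+=r; out.append([220,0,-round(r[1],2),-round(r[0],2),0])
    print(out)
def ws():
    o=ctrl.get_obs(); d=w2m(o["ee_pos"])-C; th=np.arctan2(d[1],d[0])
    F=np.array([o["force"][:2]@ex,o["force"][:2]@ey]); r=np.array([np.cos(th),np.sin(th)]); tcw=np.array([np.sin(th),-np.cos(th)])
    print("t %.2f theta %.2f r %.4f | Frad %.2f resist %.2f Fz %.2f w %.4f z %.4f"%(o["time_s"],np.degrees(th),np.hypot(*d),F@r,-F@tcw,o["force"][2],o["grip_width"],o["ee_pos"][2]))
E
python3 - <<'E'
from h import *
ws(); arc(62.9,38.9,8); arc(38.9,26.9,4); arc(26.9,14.9,4); arc(14.9,2.9,4); arc(2.9,-9.1,4)
E
```

```text
t 7.82 theta 62.87 r 0.0580 | Frad 5.70 resist -0.17 Fz 0.52 w 0.0259 z 0.1673
[[220, 0, np.float64(0.15), np.float64(-0.27), 0], [220, 0, np.float64(0.15), np.float64(-0.26), 0], [220, 0, np.float64(0.18), np.float64(-0.25), 0], [220, 0, np.float64(0.18), np.float64(-0.24), 0], [220, 0, np.float64(0.2), np.float64(-0.23), 0], [220, 0, np.float64(0.21), np.float64(-0.22), 0], [220, 0, np.float64(0.22), np.float64(-0.2), 0], [220, 0, np.float64(0.23), np.float64(-0.2), 0]]
[[220, 0, np.float64(0.24), np.float64(-0.18), 0], [220, 0, np.float64(0.25), np.float64(-0.18), 0], [220, 0, np.float64(0.26), np.float64(-0.15), 0], [220, 0, np.float64(0.27), np.float64(-0.15), 0]]
[[220, 0, np.float64(0.27), np.float64(-0.13), 0], [220, 0, np.float64(0.29), np.float64(-0.12), 0], [220, 0, np.float64(0.28), np.float64(-0.1), 0], [220, 0, np.float64(0.29), np.float64(-0.08), 0]]
[[220, 0, np.float64(0.3), np.float64(-0.07), 0], [220, 0, np.float64(0.29), np.float64(-0.06), 0], [220, 0, np.float64(0.31), np.float64(-0.03), 0], [220, 0, np.float64(0.3), np.float64(-0.03), 0]]
[[220, 0, np.float64(0.3), np.float64(-0.01), 0], [220, 0, np.float64(0.31), np.float64(0.01), 0], [220, 0, np.float64(0.3), np.float64(0.03), 0], [220, 0, np.float64(0.3), np.float64(0.04), 0]]
```

Emit:
{"op": "play_rows", "data": {"increments": [[[220,0,0.15,-0.27,0],[220,0,0.15,-0.26,0],[220,0,0.18,-0.25,0],[220,0,0.18,-0.24,0],[220,0,0.2,-0.23,0],[220,0,0.21,-0.22,0],[220,0,0.22,-0.2,0],[220,0,0.23,-0.2,0],[220,0,0,0,0]]]}}

```text
time_s: 8.57
ee_pos: [0.634, 0.15, 0.167]
eef_rot: [2.295, 1.57, -1.004]
force: [3.0, 0.5, 1.8]
grip_width: 0.0255
```

Run:
```python
from h import *
ws()
```

```text
t 8.57 theta 37.63 r 0.0571 | Frad 2.89 resist -0.96 Fz 1.78 w 0.0255 z 0.1670
```

Emit:
{"op": "play_rows", "data": {"increments": [[[220,0,0.24,-0.18,0],[220,0,0.25,-0.18,0],[220,0,0.26,-0.15,0],[220,0,0.27,-0.15,0]]]}}

```text
time_s: 8.9
ee_pos: [0.6382, 0.1399, 0.1668]
eef_rot: [-0.45, 1.569, 2.535]
force: [-3.8, 7.8, 2.5]
grip_width: 0.0255
```

Run:
```python
from h import *
ws()
```

```text
t 8.90 theta 26.68 r 0.0570 | Frad -1.19 resist 8.60 Fz 2.53 w 0.0255 z 0.1668
```

Emit:
{"op": "play_rows", "data": {"increments": [[[220,0,0,0,0]]]}}

```text
time_s: 8.98
ee_pos: [0.6382, 0.1397, 0.1668]
eef_rot: [-0.371, 1.569, 2.613]
force: [-3.0, 5.6, 3.1]
grip_width: 0.0255
```

Run:
```python
from h import *
ws()
```

```text
t 8.98 theta 26.45 r 0.0569 | Frad -1.22 resist 6.21 Fz 3.14 w 0.0255 z 0.1668
```

Emit:
{"op": "play_rows", "data": {"increments": [[[220,0,0.09,-0.04,0],[220,0,0.09,-0.04,0],[220,0,0,0,0]]]}}

```text
time_s: 9.23
ee_pos: [0.6385, 0.1386, 0.1669]
eef_rot: [-0.619, 1.568, 2.367]
force: [-3.8, 8.7, 2.8]
grip_width: 0.0254
```

Run:
```python
from h import *
ws()
```

```text
t 9.23 theta 25.31 r 0.0569 | Frad -1.20 resist 9.37 Fz 2.82 w 0.0254 z 0.1669
```

Emit:
{"op": "play_rows", "data": {"increments": [[[220,0,0.09,-0.04,0],[220,0,0.1,-0.04,0],[220,0,0,0,0]]]}}

```text
time_s: 9.48
ee_pos: [0.6389, 0.1369, 0.1669]
eef_rot: [-0.686, 1.568, 2.3]
force: [-4.9, 9.3, 4.4]
grip_width: 0.0255
```

Run:
```python
from h import *
ws()
```

```text
t 9.48 theta 23.58 r 0.0568 | Frad -2.40 resist 10.29 Fz 4.38 w 0.0255 z 0.1669
```

Emit:
{"op": "play_rows", "data": {"increments": [[[220,0,0.09,-0.04,0],[220,0,0.1,-0.04,0],[220,0,0,0,0]]]}}

```text
time_s: 9.73
ee_pos: [0.6393, 0.1352, 0.1669]
eef_rot: [-0.706, 1.568, 2.28]
force: [-6.4, 11.5, 3.8]
grip_width: 0.0254
```

Run:
```python
from h import *
ws()
```

```text
t 9.73 theta 21.76 r 0.0567 | Frad -3.74 resist 12.62 Fz 3.82 w 0.0254 z 0.1669
```

Emit:
{"op": "play_rows", "data": {"increments": [[[220,0,0.09,-0.03,0],[220,0,0.1,-0.03,0],[220,0,0,0,0]]]}}

```text
time_s: 9.98
ee_pos: [0.6395, 0.1333, 0.167]
eef_rot: [-0.753, 1.567, 2.233]
force: [-7.2, 11.4, 4.0]
grip_width: 0.0252
```

Run:
```python
from h import *
ws()
```

```text
t 9.98 theta 19.91 r 0.0566 | Frad -4.94 resist 12.52 Fz 3.98 w 0.0252 z 0.1670
```

Emit:
{"op": "play_rows", "data": {"increments": [[[220,0,0.1,-0.03,0],[220,0,0.1,-0.03,0],[220,0,0,0,0]]]}}

```text
time_s: 10.23
ee_pos: [0.6397, 0.1313, 0.167]
eef_rot: [-0.717, 1.567, 2.269]
force: [-7.7, 11.5, 4.0]
grip_width: 0.0251
```

Run:
```python
from h import *
ws()
```

```text
t 10.23 theta 17.83 r 0.0565 | Frad -5.81 resist 12.52 Fz 4.02 w 0.0251 z 0.1670
```

Emit:
{"op": "play_rows", "data": {"increments": [[[220,0,0.1,0,0],[220,0,0.1,-0.01,0],[220,0,0,0,0]]]}}

```text
time_s: 10.48
ee_pos: [0.6397, 0.1293, 0.1672]
eef_rot: [-0.888, 1.568, 2.097]
force: [-7.0, 11.0, 3.5]
grip_width: 0.0252
```

Run:
```python
from h import *
ws()
```

```text
t 10.48 theta 15.78 r 0.0562 | Frad -5.59 resist 11.73 Fz 3.51 w 0.0252 z 0.1672
```

Emit:
{"op": "play_rows", "data": {"increments": [[[220,0,0.1,-0.02,0],[220,0,0.1,-0.02,0],[220,0,0,0,0]]]}}

```text
time_s: 10.73
ee_pos: [0.6398, 0.127, 0.1672]
eef_rot: [-0.819, 1.568, 2.167]
force: [-6.6, 7.8, 5.4]
grip_width: 0.0254
```

Run:
```python
from h import *
ws()
```

```text
t 10.73 theta 13.51 r 0.0560 | Frad -5.95 resist 8.29 Fz 5.38 w 0.0254 z 0.1672
```

Emit:
{"op": "play_rows", "data": {"increments": [[[220,0,0.1,-0.01,0],[220,0,0.1,-0.02,0],[220,0,0,0,0]]]}}

```text
time_s: 10.98
ee_pos: [0.6398, 0.1247, 0.1673]
eef_rot: [-0.74, 1.568, 2.246]
force: [-6.7, 7.0, 4.9]
grip_width: 0.0253
```

Run:
```python
from h import *
ws()
```

```text
t 10.98 theta 11.14 r 0.0559 | Frad -6.38 resist 7.29 Fz 4.94 w 0.0253 z 0.1673
```

Emit:
{"op": "play_rows", "data": {"increments": [[[220,0,0.1,0.01,0],[220,0,0.1,0.01,0],[220,0,0,0,0]]]}}

```text
time_s: 11.23
ee_pos: [0.6396, 0.1224, 0.1674]
eef_rot: [-0.851, 1.569, 2.135]
force: [-5.3, 6.0, 6.3]
grip_width: 0.0252
```

Run:
```python
from h import *
ws()
```

```text
t 11.23 theta 8.76 r 0.0556 | Frad -5.32 resist 5.98 Fz 6.32 w 0.0252 z 0.1674
```

Emit:
{"op": "play_rows", "data": {"increments": [[[220,0,0.1,0,0],[220,0,0.1,0,0],[220,0,0,0,0]]]}}

```text
time_s: 11.48
ee_pos: [0.6394, 0.1202, 0.1674]
eef_rot: [-0.88, 1.57, 2.105]
force: [-4.2, 3.9, 6.5]
grip_width: 0.0254
```

Run:
```python
from h import *
ws()
```

```text
t 11.48 theta 6.45 r 0.0555 | Frad -4.40 resist 3.74 Fz 6.46 w 0.0254 z 0.1674
```

Emit:
{"op": "play_rows", "data": {"increments": [[[220,0,0.1,0,0],[220,0,0.1,0,0],[220,0,0,0,0]]]}}

```text
time_s: 11.73
ee_pos: [0.6391, 0.118, 0.1674]
eef_rot: [-0.725, 1.57, 2.26]
force: [-4.8, 3.9, 5.4]
grip_width: 0.0253
```

Run:
```python
from h import *
ws()
```

```text
t 11.73 theta 4.19 r 0.0553 | Frad -5.14 resist 3.53 Fz 5.38 w 0.0253 z 0.1674
```

Emit:
{"op": "play_rows", "data": {"increments": [[[220,0,0.1,0.01,0],[220,0,0.1,0.02,0],[220,0,0,0,0]]]}}

```text
time_s: 11.98
ee_pos: [0.6386, 0.1159, 0.1675]
eef_rot: [-1.463, 1.57, 1.522]
force: [-2.2, 4.3, 6.7]
grip_width: 0.0253
```

Run:
```python
from h import *
ws()
```

```text
t 11.98 theta 2.04 r 0.0551 | Frad -2.72 resist 4.04 Fz 6.70 w 0.0253 z 0.1675
```

Emit:
{"op": "play_rows", "data": {"increments": [[[220,0,0.1,0.02,0],[220,0,0.1,0.02,0],[220,0,0,0,0]]]}}

```text
time_s: 12.23
ee_pos: [0.6381, 0.1139, 0.1676]
eef_rot: [-2.441, 1.57, 0.544]
force: [-2.0, 3.6, 5.8]
grip_width: 0.0253
```

Run:
```python
from h import *
ws()
```

```text
t 12.23 theta -0.11 r 0.0549 | Frad -2.56 resist 3.19 Fz 5.80 w 0.0253 z 0.1676
```

Resistance has been flat at 3–4 N since θ≈6.5°, down from a plateau of 12.6 N at θ≈18–22°. The wheel is about 20° past the hardest spot. Releasing.

Emit:
{"op": "play_rows", "data": {"increments": [[[200,0,0,0,0],[180,0,0,0,0],[160,0,0,0,0],[130,0,0,0,0],[80,0,0,0,0],[0,0,0,0,0],[0,0,0,0,0],[0,0,0,0,0],[0,0,0,0,0],[0,0,0,0,0]]]}}

```text
time_s: 13.07
ee_pos: [0.6381, 0.1139, 0.1669]
eef_rot: [0.413, 1.571, -2.886]
force: [0.3, -0.4, 0.0]
grip_width: 0.0779
```

Run:
```python
from h import *
ws()
cv2.imwrite("pics/wrist7.png",ctrl.camera("wrist")[:,:,::-1])
```

```text
t 13.07 theta -0.11 r 0.0548 | Frad 0.41 resist -0.38 Fz 0.02 w 0.0779 z 0.1669
```

View pics/wrist7.png

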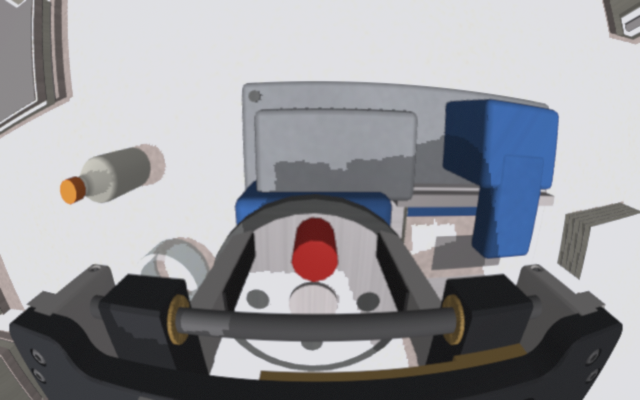

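The knob stays centred at px (315,250), exactly where it was when gripped, so it has not sprung back. Rising clear, then moving aside to check.

Emit:
{"op": "play_rows", "data": {"increments": [[[0,0,0,0,0],[0,-2,0,0,0],[0,-3,0,0,0],[0,-3,0,0,0],[0,-2,0,0,0],[0,0,3,2.5,0],[0,0,3,2.5,0],[0,0,3,2.5,0],[0,0,3,2.5,0],[0,0,3,2.5,0],[0,0,3,2.5,0],[0,0,3,2.5,0]]]}}

```text
time_s: 14.12
ee_pos: [0.4308, -0.0669, 0.267]
eef_rot: [3.037, 1.57, -0.261]
force: [0.3, -1.2, 0.7]
grip_width: 0.0939
```

Emit:
{"op": "play_rows", "data": {"increments": [[[0,0,3.5,0,0],[0,0,3.5,0,0],[0,0,3.5,0,0],[0,0,3.5,0,0],[0,0,0,0,0],[0,0,0,0,0]]]}}

```text
time_s: 14.62
ee_pos: [0.4101, -0.2055, 0.2669]
eef_rot: [-0.829, 1.571, 2.152]
force: [0.7, -0.6, -0.1]
grip_width: 0.0938
```

Run:
```python
from h import *
st()
crop("top",230,115,430,265,4,"pics/topc8.png")
cv2.imwrite("pics/top8.png",ctrl.camera("top")[:,:,::-1])
```

```text
t 14.62 tcp [ 0.4101 -0.2055  0.2669] m [-0.1394 -0.2411] yawerr deg 0.21 F m 0.83 -0.46 -0.06 w 0.0938
```

View pics/topc8.png

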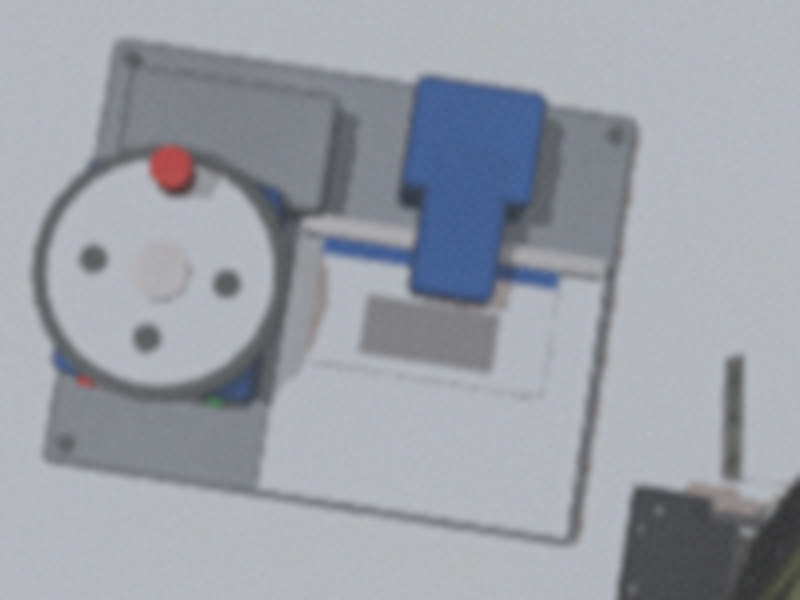

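View pics/top8.png

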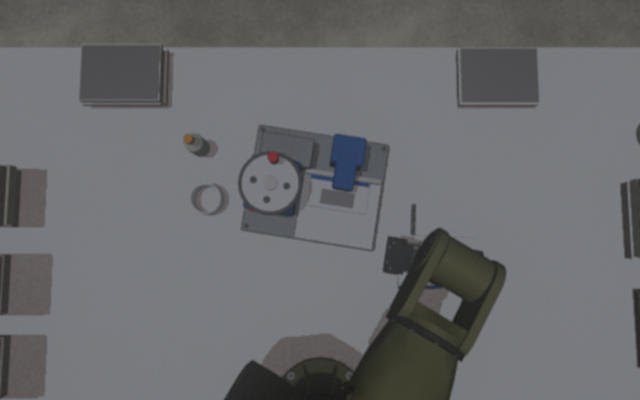

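Run:
```python
from h import *
f=lambda a:(230+a[0]/4,115+a[1]/4)
k=w2m(atz("top",*f((172,166)),.198)); h=w2m(atz("top",*f((161,271)),.15)); d=k-h
print("knob angle",np.degrees(np.arctan2(d[1],d[0])),np.hypot(*d))
L=atz("top",*f((322,237)),.062);R=atz("top",*f((558,275)),.062); d=L-R
print("spine yaw vs machine",np.degrees(np.arctan2(d[1],d[0])-np.pi/2-A),w2m((L+R)/2))
n=w2m((atz("top",*f((545,396)),.062)+atz("top",*f((313,362)),.062))/2);print(n)
ctrl.get_obs(); print(ctrl.hand_in())
```

```text
knob angle -2.2345109340921963 0.05801579333879805
spine yaw vs machine -0.24540361636573862 [ 0.02836628 -0.06064231]
[-0.05419784 -0.06589811]
the job is handed in; nothing more can be done
None
```

The job is handed in. The booklet is home, and the wheel was left about 20° past its hard point; no verdict was reported.

- **Booklet:** I pushed it at its near edge with both open fingers, up to about 28 N against the fence. The last camera check showed it against the fence and 0.2° out of square. Its spine middle is within about 10 mm of the fence's middle.
- **Wheel:** I gripped the knob and turned it clockwise by about 63° in all. The resistance peaked at about 12.6 N, 41–45° into the turn. It fell to a flat 3–4 N, and I stopped about 20° past the peak. The final reading of 3–4 N is a little above the stated 1–2 N drag. I took that as sensor bias and the slight radial error of the grip.
- **After release:** The wheel stayed where I left it. The knob was in the same place in the wrist view, and at -2° against -0.1° before release, which is within measuring error. The peak was a plateau, so the 20° is uncertain by about 3°.
- **Bystanders:** The tape roll and glue bottle look unmoved in the final top view. The paper stack's visible edge was also in place, though the arm partly hid it. At hand-in the arm was clear of everything.

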